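Bring the pump bottle of the syrup carousel to the front and hold it

TASK

On the sideboard stands a syrup carousel. Swivel the head of its pump bottle so that the nozzle points straight out from the carousel, and turn the carousel until that bottle stands in front, at the pointer on the base, with the nozzle out over the pointer. Finish with the gripper still holding the turntable, or something it carries, so that it stays still there; do not let go at the end, and leave the other things on the sideboard where they are.

Things in the scene. Friction and masses are not known exactly. Their poses are not given: they have to be found in the camera images.
- carousel: Fixed round wooden base of the syrup carousel, 246 mm across, 14 mm high; place and yaw vary. Origin: centre of its underside, on the sideboard and on the carousel's vertical turning axis. Its -x axis points along the steel pointer, a triangular tab on the base's rim (tip 159 mm from the axis) that marks the front.
- turntable: Turntable on that base, 234 mm across, top face 26 mm above the sideboard. Origin on the turning axis; z up. Turns either way without stop, stays where left (friction 0.05 N m). Fastened on it, 80 mm out: pump bottle (-x side), lidded jar (+y), corked cruet (+x), steel shaker (-y); all but the pump end below 130 mm. Centre post with a 32 mm ball, centre 116 mm above the sideboard.
- pump_head (a point): Centre of the pump bottle's head, on the bottle's upright axis, 80 mm from the turning axis, 169 mm above the sideboard. Steel block 30 long, 16 wide, 22 mm high, flat sides, can be pinched across its width. Swivels about the bottle's axis either way without stop, stays where left (0.008 N m); no up or down travel. x axis along the nozzle, outward. Pulling it sideways turns the turntable.
- nozzle_tip (a point): Free end of the pump's nozzle (12 mm wide), 55 mm from the bottle's axis, 169 mm above the sideboard, axes as pump_head. The down-turned mouth reaches to 154 mm. The pump is the tallest thing on the carousel: amber bottle 48 mm across, collar 28 mm across ending 140 mm above the sideboard, then a 9 mm stem up to the head at 158 mm.
- bell: Bystander: chrome desk bell, 84 mm across, 57 mm high, small button on top; loose. Origin: centre of its underside.
- coasters: Bystander: slotted wooden holder with upright square coasters, 106 x 100 mm, 98 mm high; loose. Origin: centre of its underside.
- planter: Bystander: terracotta pot with a small succulent, 114 mm across, 134 mm high; loose. Origin: centre of its underside.
- tape_dispenser: Bystander: orange plastic tape dispenser, 150 x 58 mm, 84 mm high; loose. Origin: centre of its underside.
- mug: Bystander: white mug with handle, 80 mm across, 85 mm high; loose. Origin: centre of its underside.
- glass_sphere_center (a point): Bystander: centre of a glass sphere, 60 mm across, lying loose in the cup of a small fixed steel stand; its top is about 100 mm above the sideboard.

How it is judged:
By the outcome, as a careful person would: the job done as asked, in the order asked, and still so for the second after the job is handed in, while the arm keeps its last pose, push and grip.
It also fails if it takes over 51 s, if anything falls off the work surface, if the arm or the gripper's body presses on something with over 40 N, if the wrist force passes 120 N, or if a joint passes its speed limit or range.

ROBOT

A 6-joint arm with a two-finger parallel gripper is mounted at the origin on the work surface. World frame = base frame: x ahead of the robot, y to its left, z up, the work surface at z = 0. Lengths are in m, angles in rad, forces in N, time in s.
With the tool pointing down it reaches from about 0.3 to 0.825 m from the base axis. Payload 5.4 kg.
Tool frame: the origin (TCP) lies at the very end of the fingers, on their centre line; the grasp point (between the pads) lies 19 mm behind it; z points along the fingers, x is the direction in which the jaws open and shut, and the axes are right-handed (so a half turn about z gives the same grasp; the last joint's range is limited). The gripper opens to 92 mm and grips with 3 to 60 N. Pads are 20 mm wide; open, the fingers measure 128 mm over their backs; the gripper's body (75 mm by 189 mm) begins 69 mm behind the grasp point.
Start: joints at [1.027, 0.158, 1.597, -0, 1.386, -0.21], TCP at [0.188, 0.543, 0.215] pointing down, gripper open.
Joint ranges: [-2.91, 2.91], [-0.94, 2.29], [0.18, 2.7], [-1.29, 4.43], [0.17, 2.64], [-3, 3]. Speed limits (rad/s): [2.57, 2.57, 3.14, 3.14, 3.14, 3.14].

INTERFACE

Orientations are given as a rotation vector (axis times angle).
In Python, from workcell import bot gives the robot as it stands. Calls block until the motion is done:
- bot.goto(position, orientation): joint-space move of the TCP to a pose.
- bot.line_to(position, rot=None, max_speed=0.15): straight line of the TCP; rot=None keeps the orientation; max_speed is the mean speed in m/s.
- bot.set_joints(angles): joint-space move.
- bot.set_gripper(opening, newtons=None): opening from 0.0 (shut) to 1.0 (fully open); newtons is the grip in N (None keeps the last); returns when the fingers have stopped.
- bot.hold(seconds).
- bot.inverse_kinematics(position, orientation): joint angles nearest the present ones, or None.
- bot.read_camera(name): name is "scene" or "top" or "wrist"; returns a dict with "pixels" (420x560x3 uint8, blue, green, red), "fx", "fy", "cx", "cy" (pixels), "R" (3x3) and "t" (3): a world point X has camera coordinates R X + t. Camera axes: x right, y down, z forward; pixel columns grow to the right and rows downward; lengths in m; the calibration is good to about 2 mm. A picture is of the moment at which its call begins. There is no depth.
A pose or a line that the arm cannot do raises bot.MotionError and nothing moves.
- bot.job_done(): hands the job in, once; it reports no verdict.
Readings, each from a call of its own:
- bot.current_clock(): time.
- bot.current_joints(): joint angles.
- bot.current_joint_vel(): joint speeds.
- bot.current_effort(): joint torques, N m.
- bot.current_ee_pos(): TCP position.
- bot.current_tool_rot(): TCP orientation.
- bot.current_contact_force(): force on the tool from outside, world axes, zero at the start.
- bot.current_ft_torque(): the same for the moment, N m.
- bot.current_opening(): opening from 0.0 (shut) to 1.0 (fully open).
Only numpy, scipy, OpenCV 4.12 (cv2) and the standard library are available. Lean on these libraries where they do the work, as an engineer would, in place of code of your own. Each camera call takes 0.05 s, during which the arm holds its last target.

## Working session

There is one attempt and no reset: what is moved stays moved. The work goes in short steps, each a Python script; the robot and the scene stay as the last script left them, time stands still between calls to the robot, and variables do not carry over. Pictures are saved under pics/ and viewed, and the job is handed in when it is done.

```bash
ls; mkdir -p pics; python3 - <<'E'
from workcell import bot
import cv2,numpy as np
for n in ["scene","top","wrist"]:
    c=bot.read_camera(n); cv2.imwrite(f"pics/{n}0.png",c["pixels"]); print(n,c["fx"],c["cx"],c["cy"],np.round(c["R"],3).tolist(),np.round(c["t"],3).tolist())
print(bot.current_clock(),bot.current_tool_rot())
E
```

```text
pics
scene 410.99728178752855 280.6579334633088 209.24124208414915 [[-0.823, 0.569, 0.002], [0.36, 0.525, -0.771], [-0.44, -0.634, -0.636]] [0.461, -0.145, 1.253]
top 462.4864248839077 290.37511211666407 209.04092227182156 [[0.023, -1.0, -0.007], [-0.994, -0.022, -0.111], [0.111, 0.01, -0.994]] [0.043, 0.588, 1.309]
wrist 320.70039298523545 278.2192481628452 213.70238193019622 [[0.328, 0.945, -0.003], [0.918, -0.318, 0.237], [0.223, -0.08, -0.971]] [-0.574, -0.027, 0.39]
0.15 [ 2.55916246e+00  1.82117423e+00 -2.02050019e-03]
```

View pics/scene0.png

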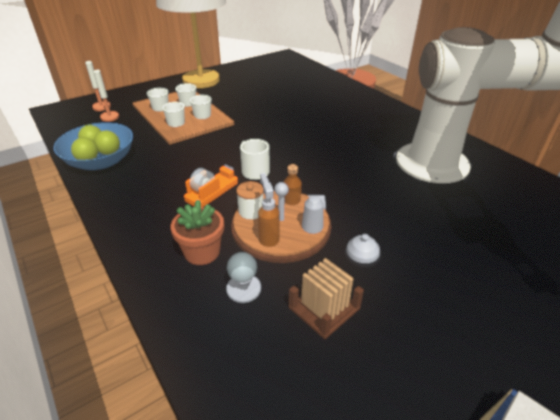

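View pics/top0.png

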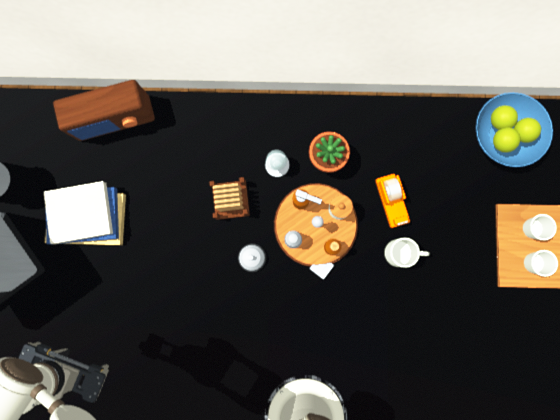

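View pics/wrist0.png

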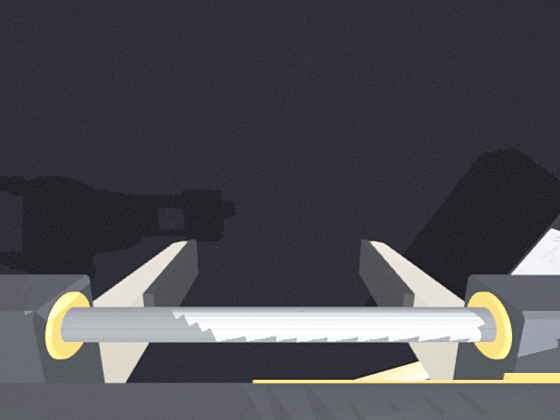

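The scene view shows the carousel near (282,225) and the pump at (268,205). In the top view the carousel is at (317,224), with the white pointer at (322,270), the pump at (300,198) and the nozzle pointing right. I'll zoom in on this.

```bash
python3 - <<'E'
import cv2
a=cv2.imread("pics/top0.png")[120:290,200:420]; cv2.imwrite("pics/top0z.png",cv2.resize(a,None,fx=3.5,fy=3.5,interpolation=cv2.INTER_CUBIC))
a=cv2.imread("pics/scene0.png")[130:290,160:370]; cv2.imwrite("pics/scene0z.png",cv2.resize(a,None,fx=3.5,fy=3.5,interpolation=cv2.INTER_CUBIC))
E
```

```text
(no output)
```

View pics/top0z.png

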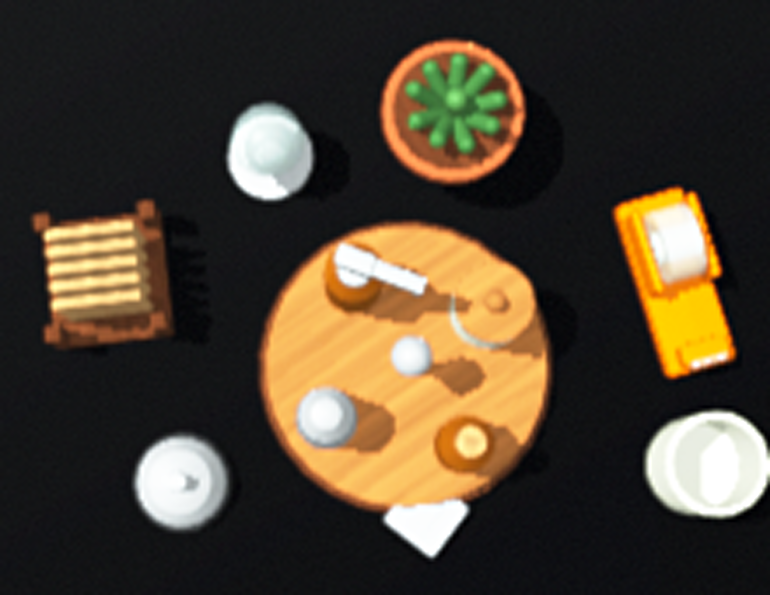

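View pics/scene0z.png

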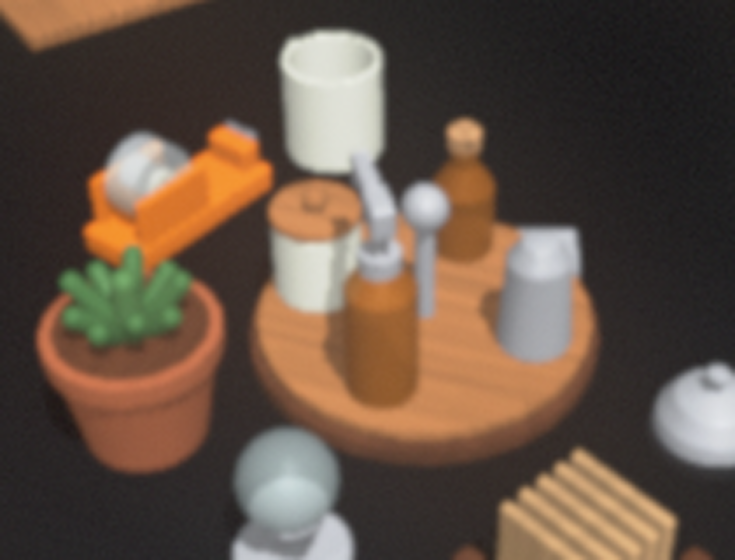

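```bash
cat > h.py <<'E'
from workcell import bot
import cv2,numpy as np
def ray(c,uv,z):
    d=c["R"].T@np.array([(uv[0]-c["cx"])/c["fx"],(uv[1]-c["cy"])/c["fy"],1.]); o=-c["R"].T@np.asarray(c["t"])
    return (o+d*(z-o[2])/d[2])
def proj(c,X):
    p=c["R"]@np.asarray(X)+c["t"]; return np.array([c["fx"]*p[0]/p[2]+c["cx"],c["fy"]*p[1]/p[2]+c["cy"]])
E
python3 - <<'E'
from h import *
c=bot.read_camera("top"); im=c["pixels"]; hsv=cv2.cvtColor(im,cv2.COLOR_BGR2HSV)
roi=np.zeros(im.shape[:2],np.uint8); roi[175:285,265:368]=255
fg=((hsv[...,2]>60)&(roi>0)).astype(np.uint8)
wood=fg*((hsv[...,1]>80)).astype(np.uint8)
cn=max(cv2.findContours(wood,0,1)[0],key=cv2.contourArea)
pts=np.array([ray(c,p[0],.026)[:2] for p in cv2.convexHull(cn)])
# circle fit robust: radius 117..123
from scipy.optimize import least_squares
r=least_squares(lambda q:np.hypot(*(pts-q[:2]).T)-q[2],[*pts.mean(0),.117],loss='soft_l1',f_scale=.002)
print("circle",r.x,np.round(np.abs(r.fun).max(),4)); C=r.x[:2]
white=fg*((hsv[...,1]<60)&(hsv[...,2]>150)).astype(np.uint8)
n,l,s,cen=cv2.connectedComponentsWithStats(white)
for i in range(1,n):
    if s[i,4]>15:
        print(i,s[i],cen[i], "z.02",ray(c,cen[i],.014)[:2],"z.116",ray(c,cen[i],.116)[:2],"z.18",ray(c,cen[i],.18)[:2])
        cnt=max(cv2.findContours((l==i).astype(np.uint8),0,1)[0],key=cv2.contourArea)
        R=cv2.minAreaRect(cnt); print("  box",R, np.round(cv2.boxPoints(R),1).tolist(), "hull",cv2.approxPolyDP(cv2.convexHull(cnt),1.2,True)[:,0].tolist())
E
```

```text
circle [ 0.54563103 -0.01685003  0.12202172] 0.0041
1 [271 175  11   2  18] [276.38888889 175.38888889] z.02 [0.68880922 0.10058417] z.116 [0.6699071  0.09627409] z.18 [0.65804695 0.09356972]
  box ((276.0, 175.5), (1.0, 10.0), 90.0) [[271.0, 175.0], [281.0, 175.0], [281.0, 176.0], [271.0, 176.0]] hull [[281, 175], [271, 175]]
2 [296 190  26  14 190] [306.47368421 196.95789474] z.02 [0.6262039  0.01006391] z.116 [0.61202191 0.01257861] z.18 [0.60312341 0.01415646]
  box ((307.4310302734375, 198.67239379882812), (26.925825119018555, 10.584633827209473), 21.801406860351562) [[293.0, 198.60000610351562], [296.8999938964844, 188.8000030517578], [321.8999938964844, 198.8000030517578], [318.0, 208.60000610351562]] hull [[296, 191], [300, 190], [321, 199], [320, 203], [299, 201], [296, 197]]
3 [329 207  12  12  28] [332.53571429 214.25      ] z.02 [ 0.57665549 -0.06746684] z.116 [ 0.5662092  -0.05910671] z.18 [ 0.55965467 -0.05386113]
  box ((333.0, 214.0), (15.55634880065918, 4.242640495300293), 45.0) [[326.0, 210.0], [329.0, 207.0], [340.0, 218.0], [337.0, 221.0]] hull [[340, 218], [333, 
[... 471 characters left out ...]
7 0.04863117] z.18 [0.49438243 0.04836442]
  box ((292.5, 239.0), (16.0, 15.0), 90.0) [[285.0, 231.0], [300.0, 231.0], [300.0, 247.0], [285.0, 247.0]] hull [[295, 231], [300, 235], [300, 240], [297, 245], [290, 247], [285, 243], [285, 236], [289, 231]]
6 [310 263  24  16 229] [321.4628821  269.04803493] z.02 [ 0.41622915 -0.03749709] z.116 [ 0.41787821 -0.03139653] z.18 [ 0.41891292 -0.02756873]
  box ((321.0799865722656, 266.55999755859375), (18.0, 17.600000381469727), 36.869895935058594) [[308.6000061035156, 268.20001220703125], [319.20001220703125, 254.10000610351562], [333.6000061035156, 264.8999938964844], [323.0, 279.0]] hull [[333, 265], [323, 278], [310, 269], [311, 265], [331, 263]]
```

```bash
cat >> h.py <<'E'
from scipy.spatial.transform import Rotation as Ro
def rot(a): # tool down, jaw axis x at yaw a
    x=np.array([np.cos(a),np.sin(a),0]); z=np.array([0,0,-1.]); return Ro.from_matrix(np.c_[x,np.cross(z,x),z]).as_rotvec()
E
python3 - <<'E'
from h import *
c=bot.read_camera("top"); C=np.array([.546,-.017])
im=c["pixels"]; hsv=cv2.cvtColor(im,cv2.COLOR_BGR2HSV)
m=((hsv[...,1]<60)&(hsv[...,2]>120)); m[:185]=0;m[206:]=0;m[:,:290]=0;m[:,326:]=0
yy,xx=np.nonzero(m); P=np.array([ray(c,(u,v),.178)[:2] for u,v in zip(xx,yy)])
mu=P.mean(0); w,V=np.linalg.eigh(np.cov(P.T)); d=V[:,1]; d=d*np.sign(-d[1]); s=(P-mu)@d
tip=mu+d*s.max(); head=tip-d*.058
print("dir",np.degrees(np.arctan2(d[1],d[0])),"len",s.min(),s.max(),"tip",tip,"head",head,np.hypot(*(head-C)),np.degrees(np.arctan2(*(head-C)[::-1])))
for uv in [(323,278.5),(323,279.5),(321.5,269),(310,266),(334,264.5)]:
    p=ray(c,uv,.012)[:2]; print(uv,p,np.hypot(*(p-C)),np.degrees(np.arctan2(*(p-C)[::-1])))
for n,uv,z in [("shaker",(292.3,238.7),.1),("cruetcork",(200+470/3.5,120+441/3.5),.125),("jarknob",(200+497/3.5,120+300/3.5),.1)]:
    p=ray(c,uv,z)[:2];print(n,p,np.hypot(*(p-C)),np.degrees(np.arctan2(*(p-C)[::-1])))
print(Ro.from_rotvec(bot.current_tool_rot()).as_matrix().round(2))
for a in np.radians(np.arange(-180,180,20)):
    print(int(np.degrees(a).round()),[np.round(q,2)[[0,5]] if q is not None else None for q in (bot.inverse_kinematics([*p,.15],rot(a)) for p in ([.607,.033],[.546,-.097],[.47,-.03]))])
E
```

```text
dir -105.21206903945462 len -0.030406347052644594 0.03911403411766084 tip [ 0.59315747 -0.02357033] head [0.60837623 0.03239742] 0.07956694942761156 38.3766499349835
(323, 278.5) [ 0.3891384  -0.04249928] 0.15892065846877582 -170.76681564145338
(323, 279.5) [ 0.38627172 -0.04254378] 0.16175786599856518 -170.91418107190322
(321.5, 269) [ 0.4163377  -0.03772224] 0.13130773965575515 -170.9199479617613
(310, 266) [ 0.42420178 -0.00417945] 0.12247111442033579 173.9911418482684
(334, 264.5) [ 0.43016402 -0.07382589] 0.12902385375284856 -153.8687242110408
shaker [0.498114   0.04870779] 0.08130549183140186 126.08351846566563
cruetcork [ 0.48000282 -0.06417824] 0.08112591360077337 -144.44083251798142
jarknob [ 0.59208212 -0.08616959] 0.08311434469547142 -56.32767599259874
[[ 0.33  0.94 -0.  ]
 [ 0.94 -0.33 -0.  ]
 [-0.   -0.   -1.  ]]
-180 [None, array([-0.39,  2.75]), array([-0.32,  2.82])]
-160 [array([-0.14,  2.65]), array([-0.39,  2.4 ]), array([-0.32,  2.47])]
-140 [array([-0.14,  2.3 ]), array([-0.39,  2.05]), array([-0.32,  2.12])]
-120 [array([-0.14,  1.95]), array([-0.39,  1.7 ]), ar
[... 317 characters left out ...]

-20 [array([-0.14,  0.2 ]), array([-0.39, -0.04]), array([-0.32,  0.03])]
0 [array([-0.14, -0.14]), array([-0.39, -0.39]), array([-0.32, -0.32])]
20 [array([-0.14, -0.49]), array([-0.39, -0.74]), array([-0.32, -0.67])]
40 [array([-0.14, -0.84]), array([-0.39, -1.09]), array([-0.32, -1.02])]
60 [array([-0.14, -1.19]), array([-0.39, -1.44]), array([-0.32, -1.37])]
80 [array([-0.14, -1.54]), array([-0.39, -1.79]), array([-0.32, -1.72])]
100 [array([-0.14, -1.89]), array([-0.39, -2.14]), array([-0.32, -2.07])]
120 [array([-0.14, -2.24]), array([-0.39, -2.49]), array([-0.32, -2.42])]
140 [array([-0.14, -2.59]), array([-0.39, -2.84]), array([-0.32, -2.76])]
160 [array([-0.14, -2.94]), None, None]
```

```bash
python3 - <<'E'
from h import *
bot.goto([.6084,.0324,.25],rot(np.radians(-15.2)))
print(bot.current_clock(),bot.current_ee_pos())
c=bot.read_camera("wrist");im=c["pixels"].copy()
for X,col in [((.6084,.0324,.18),(0,0,255)),((.5932,-.0236,.175),(0,255,0)),((.546,-.017,.132),(255,0,0))]:
    u=proj(c,X);print(u); cv2.drawMarker(im,tuple(int(round(t)) for t in u),col,0,12,1)
cv2.imwrite("pics/w1.png",im)
E
```

```text
2.6083 [0.60823345 0.03338487 0.2499514 ]
[277.94223395 224.24099517]
[277.90120636 289.65413191]
[229.14566511 274.45206573]
```

View pics/w1.png

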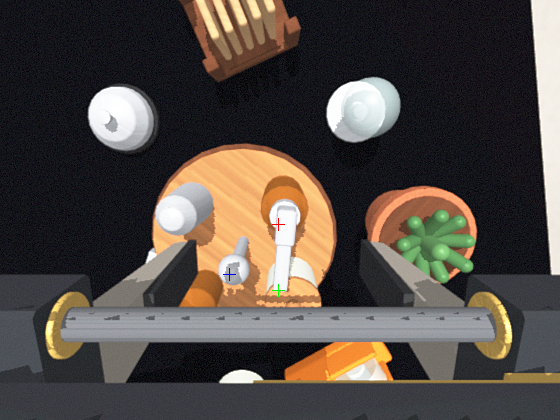

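```bash
python3 - <<'E'
import cv2
a=cv2.imread("pics/w1.png")[180:310,200:340]; cv2.imwrite("pics/w1z.png",cv2.resize(a,None,fx=4.5,fy=4.5,interpolation=cv2.INTER_CUBIC))
E
```

```text
(no output)
```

View pics/w1z.png

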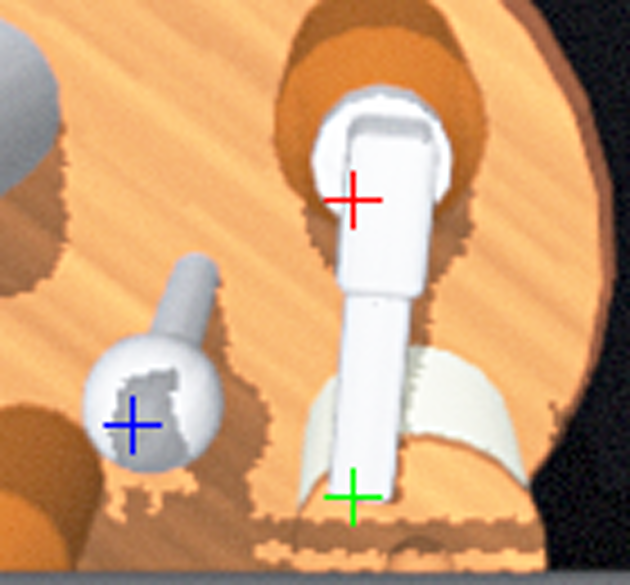

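```bash
python3 - <<'E'
from h import *
c=bot.read_camera("wrist")
f=lambda x,y,z:ray(c,(200+(x+.5)/4.5-.5,180+(y+.5)/4.5-.5),z)[:2]
cs=[f(*p,.18) for p in [(350,135),(430,138),(418,297),(338,290)]]
h=np.mean(cs,0); t=f(361,498,.176); b=f(152,403,.116)
print("corners",np.round(cs,4),np.hypot(*(cs[0]-cs[1])),np.hypot(*(cs[1]-cs[2])))
d=t-h; print("head",h,"tip",t,np.hypot(*d),np.degrees(np.arctan2(*d[::-1])),"ball",b)
for C in (b,np.array([.546,-.017])): print(np.hypot(*(h-C)),np.degrees(np.arctan2(*(h-C)[::-1])))
E
```

```text
corners [[0.611  0.0437]
 [0.6241 0.0397]
 [0.6149 0.0125]
 [0.6017 0.0174]] 0.013648388785248312 0.028667467305228796
head [0.6129419  0.02832668] tip [ 0.59474771 -0.02409417] 0.05548850637366928 -109.14083544911335 ball [ 0.54743546 -0.01895684]
0.08078876804848385 35.82230827452616
0.08084383835629876 34.10211225126447
```

```bash
python3 - <<'E'
from h import *
a=np.radians(-19)
bot.set_gripper(0.5,12)
bot.line_to([.6122,.0283,.25],rot(a))
bot.line_to([.6122,.0283,.150])
print(bot.current_ee_pos(),bot.current_contact_force())
bot.set_gripper(0.0,12)
print(bot.current_clock(),bot.current_opening()*92,bot.current_contact_force(),bot.current_ft_torque())
for n in ["wrist","top"]: cv2.imwrite(f"pics/{n}2.png",bot.read_camera(n)["pixels"])
E
```

```text
[0.61291998 0.02823939 0.15114688] [-1.04942922  0.24465995  0.18809587]
5.1417 15.88013276183452 [1.39787766 0.15462618 1.14846743] [ 0.00472891 -0.06074796 -0.03047127]
```

View pics/wrist2.png

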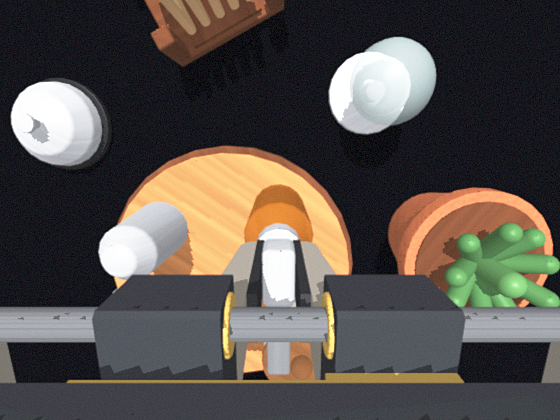

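```bash
python3 - <<'E'
from h import *
p=[.6122,.0283,.150]
for th in [-75,-35,5,35.2]:
    bot.goto(p,rot(np.radians(th+90)))
    print(th,bot.current_clock(),bot.current_ee_pos().round(4),bot.current_contact_force().round(1),bot.current_ft_torque().round(2),round(bot.current_opening()*92,1),bot.current_joints()[5].round(2))
for n in ["wrist","top","scene"]: cv2.imwrite(f"pics/{n}3.png",bot.read_camera(n)["pixels"])
a=cv2.imread("pics/top3.png")[150:290,230:400]; cv2.imwrite("pics/top3z.png",cv2.resize(a,None,fx=4,fy=4,interpolation=cv2.INTER_CUBIC))
E
```

```text
-75 5.8667 [0.6123 0.0282 0.1504] [0.  0.4 3.1] [0.03 0.11 0.05] 15.8 -0.41
-35 6.575 [0.6121 0.0279 0.1504] [-2.  -0.3  4.9] [-0.17  0.37  0.02] 15.7 -1.11
5 7.2833 [0.6119 0.0275 0.1504] [-2.4 -1.9  5.7] [-0.29  0.39  0.04] 15.8 -1.81
35.2 7.85 [0.6119 0.0273 0.1504] [-2.4 -2.1  5.2] [-0.38  0.51 -0.02] 15.9 -2.33
```

View pics/wrist3.png

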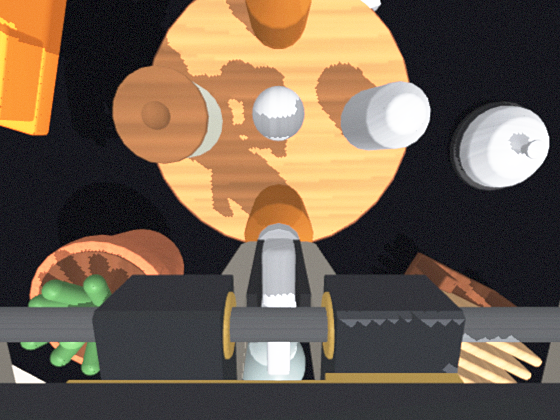

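View pics/scene3.png

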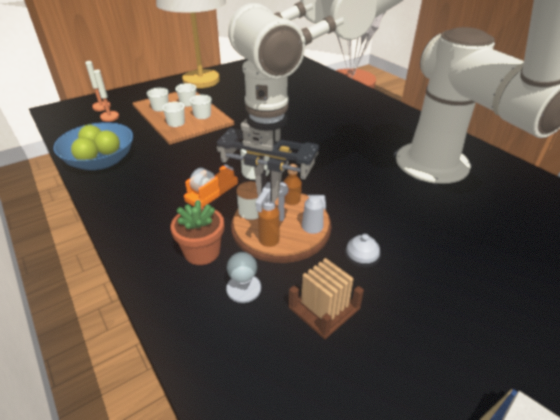

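View pics/top3z.png

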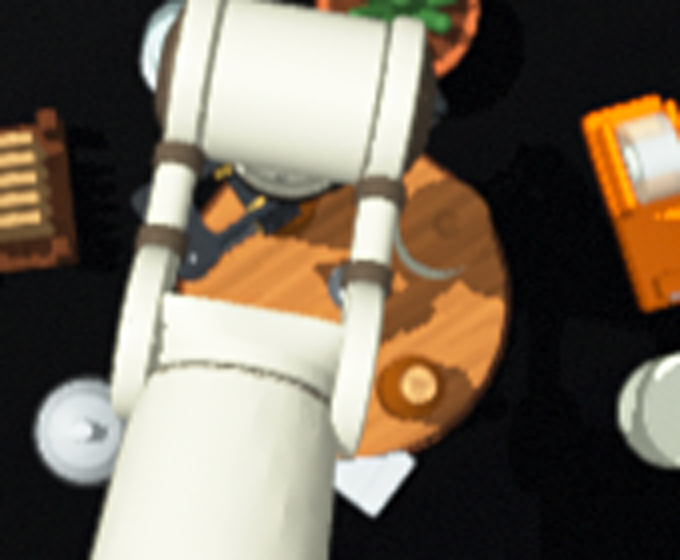

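```bash
python3 - <<'E'
from h import *
c=bot.read_camera("wrist");im=c["pixels"]
g=cv2.cvtColor(im,cv2.COLOR_BGR2HSV);m=(g[...,1]<45).astype(np.uint8);m[:75]=0;m[150:]=0;m[:,:245]=0;m[:,315:]=0
cn=max(cv2.findContours(m,0,1)[0],key=cv2.contourArea);(u,v),r=cv2.minEnclosingCircle(cn)
b=ray(c,(u,v),.116)[:2];p=bot.current_ee_pos();d=p[:2]-b
print((u,v),r,b,np.hypot(*d),np.degrees(np.arctan2(*d[::-1])),Ro.from_rotvec(bot.current_tool_rot()).as_matrix()[:2,0])
# white cruet etc not needed; pointer not visible
E
```

```text
(278.5, 112.87036895751953) 27.244670867919922 [ 0.5471786  -0.01877677] 0.07945928224465763 35.43410733394361 [-0.57450157  0.81850293]
```

```bash
cat > arc.py <<'E'
from h import *
C=np.array([.5470,-.0185]); r=.0798
def arc(p0,p1,step=8,v=.055):
    n=max(1,int(np.ceil(abs(p1-p0)/step)))
    for i,ph in enumerate(np.linspace(p0,p1,n+1)[1:]):
        t=np.radians(ph); bot.line_to([*(C+r*np.array([np.cos(t),np.sin(t)])),.150],rot(t+np.pi/2),max_speed=v)
        f=bot.current_contact_force()
        if i%4==0 or i==n-1: print(round(ph,1),bot.current_clock(),bot.current_ee_pos().round(4),f.round(1),round(bot.current_opening()*92,1),bot.current_joints()[5].round(2))
        if np.linalg.norm(f)>35: print("STOP",f); break
E
python3 - <<'E'
from arc import *
arc(35.3,-60)
cv2.imwrite("pics/scene4.png",bot.read_camera("scene")["pixels"])
cv2.imwrite("pics/wrist4.png",bot.read_camera("wrist")["pixels"])
E
```

```text
27.4 8.4083 [0.6178 0.0175 0.1504] [-1.4 -2.5  6.5] 16.1 -2.21
-4.4 9.8083 [ 0.6262 -0.0248  0.1504] [-2.5 -0.   6. ] 15.8 -1.73
-36.2 11.2083 [ 0.6111 -0.0653  0.1504] [-2.3  1.3  6.4] 16.0 -1.24
-60.0 12.2583 [ 0.5867 -0.0871  0.1504] [-0.9  0.4  5.7] 15.5 -0.88
```

View pics/wrist4.png

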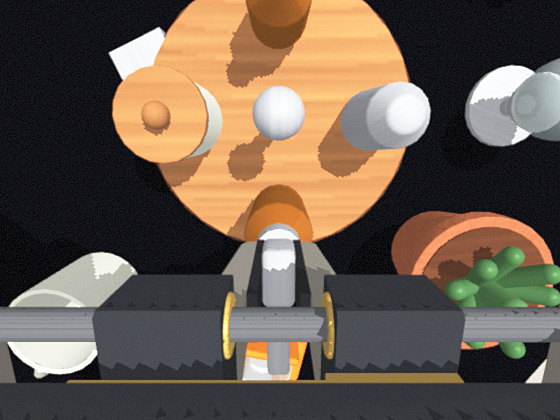

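View pics/scene4.png

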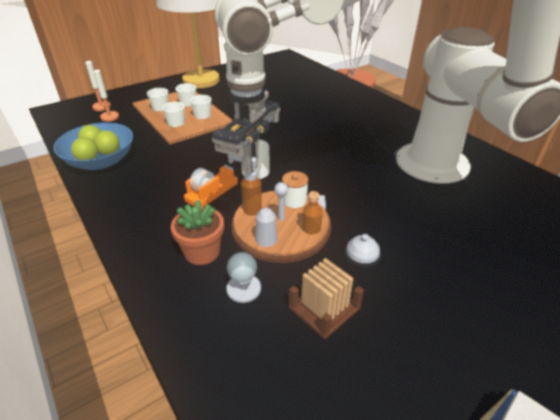

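The wrist view shows the head, ball and cruet lined up on column ~278, so the nozzle is radial. The pointer is visible at about (135,52), so I'll cross-check its angle from this view before continuing.

```bash
python3 - <<'E'
from arc import *
c=bot.read_camera("wrist");im=c["pixels"];g=cv2.cvtColor(im,cv2.COLOR_BGR2HSV)
m=((g[...,1]<60)&(g[...,2]>120)).astype(np.uint8);m[90:]=0;m[:,:95]=0;m[:,185:]=0
cn=max(cv2.findContours(m,0,1)[0],key=cv2.contourArea);q=cv2.approxPolyDP(cv2.convexHull(cn),1.5,True)[:,0];print(q.tolist())
for p in q:
    X=ray(c,p,.013)[:2];d=X-C;print(p,X.round(4),np.hypot(*d).round(4),np.degrees(np.arctan2(*d[::-1])).round(2))
a=im[10:100,90:200];cv2.imwrite("pics/w4z.png",cv2.resize(a,None,fx=6,fy=6,interpolation=cv2.INTER_CUBIC))
E
```

```text
[[159, 27], [164, 32], [152, 65], [122, 79], [109, 52]]
[159  27] [ 0.4197 -0.003 ] 0.1283 173.07
[164  32] [ 0.4251 -0.0044] 0.1228 173.41
[152  65] [ 0.4271 -0.0337] 0.1208 -172.77
[122  79] [ 0.4088 -0.0577] 0.1437 -164.17
[109  52] [ 0.39  -0.043] 0.1589 -171.13
```

View pics/w4z.png

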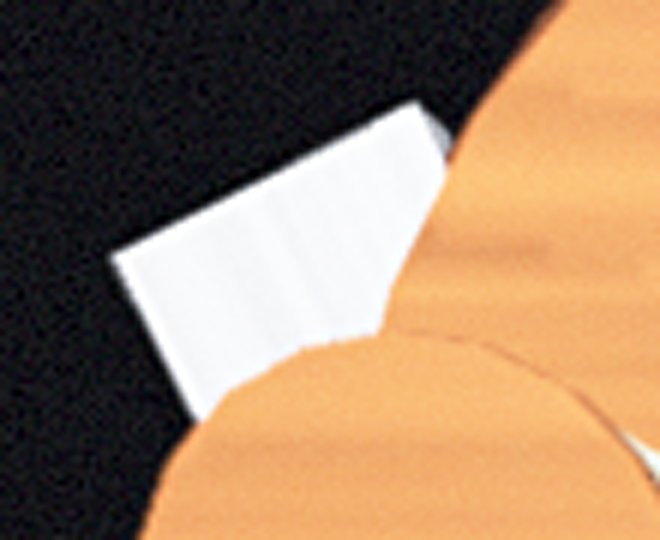

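The pointer tip measures 158.9 mm from the axis at -171.1°, agreeing with the top view (-171°). I'll finish the arc.

```bash
python3 - <<'E'
from arc import *
arc(-60,-171.05)
bot.hold(.5)
print(bot.current_clock(),bot.current_ee_pos(),bot.current_contact_force().round(1))
for n in ["wrist","top","scene"]: cv2.imwrite(f"pics/{n}5.png",bot.read_camera(n)["pixels"])
a=cv2.imread("pics/top5.png")[150:320,230:400]; cv2.imwrite("pics/top5z.png",cv2.resize(a,None,fx=3.5,fy=3.5,interpolation=cv2.INTER_CUBIC))
a=cv2.imread("pics/scene5.png")[130:310,160:390]; cv2.imwrite("pics/scene5z.png",cv2.resize(a,None,fx=3.3,fy=3.3,interpolation=cv2.INTER_CUBIC))
E
```

```text
-67.9 12.7583 [ 0.5769 -0.092   0.1504] [-1.   1.6  5.5] 15.6 -0.75
-99.7 14.1583 [ 0.5337 -0.0966  0.1504] [-0.5  1.7  5.5] 16.2 -0.24
-131.4 15.5583 [ 0.4946 -0.078   0.1504] [0.9 2.  5.5] 16.4 0.32
-163.1 16.9583 [ 0.4712 -0.0415  0.1504] [1.3 0.2 4.6] 16.1 0.93
-171.0 17.3083 [ 0.4687 -0.0308  0.1504] [1.  0.1 4.7] 16.0 1.09
17.8083 [ 0.468745   -0.03095174  0.15035726] [0.9 0.3 5.7]
```

View pics/wrist5.png

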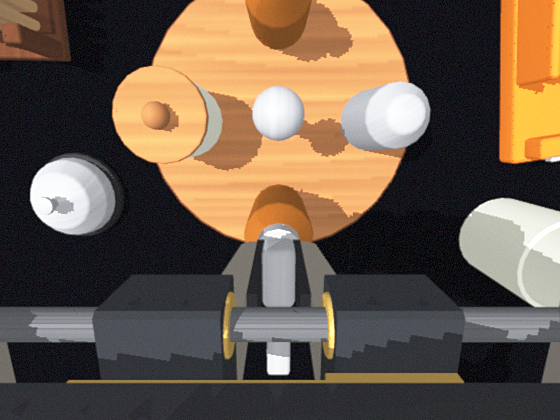

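View pics/top5z.png

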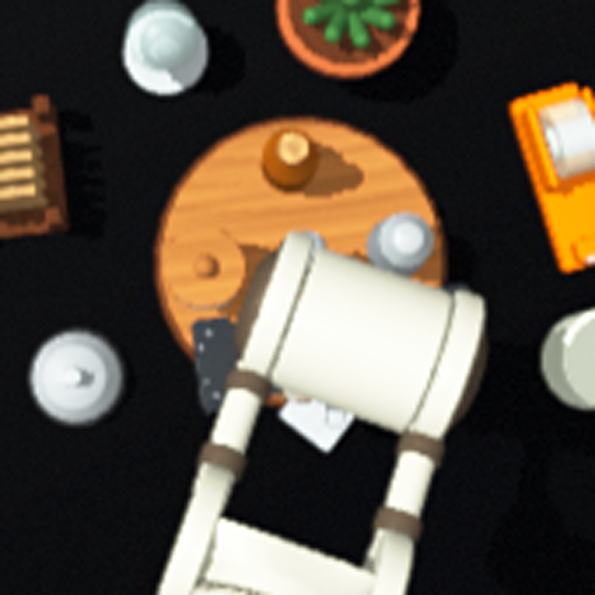

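View pics/scene5z.png

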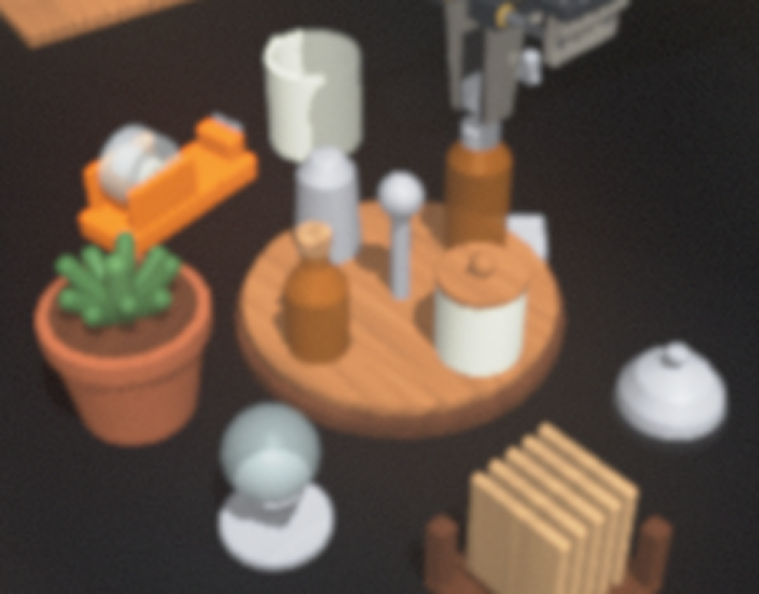

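```bash
python3 - <<'E'
from h import *
t=bot.read_camera("top");C=np.array([.546,-.017])
for n,uv,z in [("cork",(293,147),.125),("jarknob",(207,265),.1),("shaker",(407,238),.1)]:
    d=ray(t,(230+uv[0]/3.5,150+uv[1]/3.5),z)[:2]-C;print(n,np.hypot(*d).round(4),np.degrees(np.arctan2(*d[::-1])).round(1))
w=bot.read_camera("wrist");g=cv2.cvtColor(w["pixels"],cv2.COLOR_BGR2HSV);m=(g[...,1]<45).astype(np.uint8);m[:75]=0;m[150:]=0;m[:,:245]=0;m[:,315:]=0
(u,v),r=cv2.minEnclosingCircle(max(cv2.findContours(m,0,1)[0],key=cv2.contourArea))
b=ray(w,(u,v),.116)[:2];d=bot.current_ee_pos()[:2]-b;print("ball",b,np.hypot(*d),np.degrees(np.arctan2(*d[::-1])))
tp=ray(w,(278.5,372),.175)[:2];d=tp-b;print("nozzle tip rel axis",np.hypot(*d),np.degrees(np.arctan2(*d[::-1])))
a0=cv2.imread("pics/top0.png").astype(int);df=(np.abs(a0-t["pixels"]).max(2)>50)
for n,(x0,y0,x1,y1) in dict(bell=(236,242,266,272),coasters=(208,176,252,218),sphere=(262,148,292,180),planter=(306,130,352,173),tape=(374,172,414,230),mug=(382,236,432,270)).items(): print(n,df[y0:y1,x0:x1].sum())
E
```

```text
cork 0.0795 7.5
jarknob 0.0762 99.4
shaker 0.0822 -81.4
ball [ 0.54808851 -0.01878841] 0.08029042507952483 -171.293807456604
nozzle tip rel axis 0.1350572684269662 -170.9411052711094
bell 0
coasters 0
sphere 0
planter 0
tape 0
mug 384
```

All angles agree to within about 1.5°. The mug region differs between the two top images, so I'll check whether that's a shadow or movement.

```bash
python3 - <<'E'
import cv2,numpy as np
a=np.hstack([cv2.imread(f"pics/{n}.png")[220:290,370:445] for n in("top0","top5")]);b=np.hstack([cv2.imread(f"pics/{n}.png")[130:190,220:295] for n in("scene0","scene5")])
cv2.imwrite("pics/mug.png",cv2.resize(np.vstack([a,b]),None,fx=4,fy=4,interpolation=cv2.INTER_CUBIC))
E
```

```text
(no output)
```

View pics/mug.png

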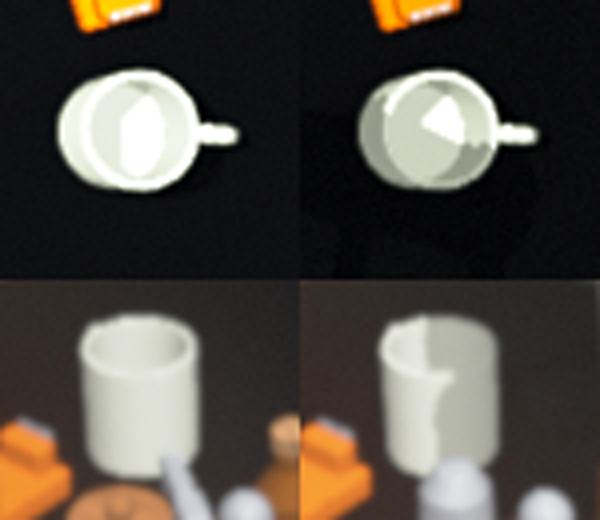

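The mug hasn't moved. The difference is the arm's shadow. I'm handing in with the grip still closed.

```bash
python3 - <<'E'
from h import *
print(bot.current_clock(),bot.current_opening()*92); bot.job_done()
E
```

```text
18.0583 16.199198156165114
the job is handed in; nothing more can be done
```

I swivelled the pump head until the nozzle pointed straight out, then turned the carousel about 206° so the pump bottle stands at the pointer. I handed in at 18.1 s with the gripper still pinching the head.

**Pointer:** its tip measured at −171.1° from the wrist view and about −170.9° from the top view.

**Pump and nozzle:**
- The pump head is at about −171.3°.
- The nozzle tip is at −170.9°, 135 mm from the turning axis.
- The head, ball and cruet line up in the wrist image, so the nozzle points straight out.

**Small disagreement:** the other items on the turntable, hand-picked in the blurry top image, suggested its angle could be up to about 1.5° off. They scattered on both sides of the target, so I trusted the wrist view.

**Forces and bystanders:**
- The contact forces I read stayed under about 8 N.
- Image comparison showed no movement of the bell, coasters, sphere, planter or tape dispenser.
- The mug's pixels changed, but a closer look showed only the arm's shadow on it.

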